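# Hang the lift-off door on the breaker enclosure

### The job

Hang the blue door on the open grey breaker enclosure: lift the door out of its plywood rack and lower both of its hinge knuckles over the two upright hinge pins, fully down onto the collars before you let go. Leave the white cover standing where it is in the rack.

Things in the scene. Friction and masses are not known exactly. Their poses are not given: they have to be found in the camera images.
- door_center (a point): Centre of the blue lift-off door panel, 12 mm thick (x), 150 wide (y), 165 tall (z), 0.3-0.55 kg, standing upright in a plywood rack slot. x: through the thickness, y: towards the hinge edge, z: up. Top edge 82 mm above this point: grip there, mid-width, across the thickness. Two knuckles stand out from the hinge edge, axis upright at y = +97 mm, undersides 55 mm below and 46 mm above this point.
- upper_knuckle (a point): Centre of the underside of the door's upper knuckle (steel tube, bore 20 mm, outside 28 mm, 18 mm tall), on the knuckle axis; axes as the door's. An equal knuckle is 100 mm straight below.
- upper_pin (a point): Foot of the enclosure's upper brass pin, on its axis, on top of the collar where the knuckle rests when home, 140 mm above the bench. Pin 14 mm thick, tapering over its upper half, 28 mm tall; an equal one 100 mm straight below. z up. The grey box (200x120x190 mm, fixed) lies at +y, open front 24 mm away facing -y. Door hangs at any swing; most room with door axes parallel to these.
- cover_center (a point): Centre of the white blank cover, 12 x 150 x 165 mm, no knuckles, in the rack's other slot, 110 mm from the door; axes as the door's. Leave alone. Rack: slot floor 12 mm and slot cheeks 47 mm above the bench, 100 mm long.
There are look-alikes about, which are no part of the job. What is meant by the part that bears door_center is not purple, and is the larger of those in its own colour.

How it is judged:
By the outcome, as a careful person would: the job done as asked, in the order asked, and still so for the second after the job is handed in, with the robot touching nothing.
It also fails if it takes over 38 s, if anything falls off the work surface, if the arm or the gripper's body presses on something with over 40 N, if the wrist force passes 120 N, or if a joint passes its speed limit or range.

### The arm

A 7-joint arm with a two-finger parallel gripper is mounted at the origin on the work surface. World frame = base frame: x ahead of the robot, y to its left, z up, the work surface at z = 0. Lengths are in m, angles in rad, forces in N, time in s.
With the tool pointing down it reaches from about 0.35 to 0.9 m from the base axis. Payload 7.2 kg.
Tool frame: the origin (TCP) lies at the very end of the fingers, on their centre line; the grasp point (between the pads) lies tcp_to_grasp behind it (tcp_to_grasp is the distance from the TCP to the grasp point, in m); z points along the fingers, y is the line along which they close (so a half turn about z gives the same grasp; the last joint's range is limited). The gripper opens to 88 mm and grips with 3 to 60 N. Pads are 20 mm wide; open, the fingers measure 115 mm over their backs; the gripper's body (75 mm by 178 mm) begins 61 mm behind the grasp point.
Start: joints at [-1.173, 0.411, -0.013, 1.596, 0.006, 1.134, -0.082], TCP at [0.281, 0.558, 0.223] pointing down, gripper open.
Joint ranges: [-2.95, 2.95], [-0.29, 1.99], [-1.47, 1.44], [0.14, 2.54], [-1.03, 4.17], [0.13, 1.85], [-2.86, 2.86]. Speed limits (rad/s): [2.39, 2.39, 3.01, 3.01, 3.14, 3.14, 3.14].

### API

Orientations are given as [roll, pitch, yaw] about the fixed x, y, z axes, in that order (R = Rz(yaw) Ry(pitch) Rx(roll)).
In Python, from plant import get_obs, grab_frame, camera_model, hand_in, search_frame, outline_of, mark_of, tcp_to_grasp gives the robot as it stands.
- The arm moves only by the shell command python3 -m handwheel 'ROWS'. ROWS is JSON, a list that holds one entry, the list of rows, each a list of 5 numbers: the opening, from 0 (shut) to 1 (fully open), then the shift along the tool's x, y, z in mm, then the turn about the tool's z in rad. A call has 1 to 5 rows; each row is the pose to reach, as a shift and turn from the pose commanded when the call began, along the tool's axes at that moment; what a row does not reach only later rows make up. A row lasts 1/8 s, in which the tool goes at most 62.5 mm and 10.7 degrees, less where a joint would pass 70% of its speed; a pose out of reach is approached as far as the arm can. A call with a gripper value outside its range is refused whole. The fingers move at their own pace and stop on an object; the grip force is fixed at half the most. Time passes only in rows, so rows that repeat a pose let the fingers close. It gives the time, the measured TCP pose, the force, the opening and the grip force at its end, in the units of the state.
- get_obs(): the state, without advancing time (a new reading comes with each control period).
- grab_frame(name): name is "scene" or "top" or "wrist"; returns (picture, depth): 384x512x3 uint8, red, green, blue; 384x512 float32, m along the optical axis (not along the pixel's ray), 0 where there is no reading.
- camera_model(name): a dict with "fx", "fy", "cx", "cy" (pixels), "D" ([k1, k2, p1, p2, k3] as OpenCV has them; the pictures are not rectified), "extrinsics" (4x4, takes a point from camera to world coordinates). Camera axes: x right, y up, looking along -z (the intrinsics and any distortion apply to the point x, -y, -z); pixel columns grow to the right and rows downward; lengths in m; the calibration is good to about 2 mm. A picture is of the moment at which its call begins: read the wrist's pose just before it. camera_model takes no time and is no camera call; for the wrist camera it gives the pose at the moment of the call.
- hand_in(): hands the job in; it is judged then, once.
Trained networks look in the newest picture that a camera, given by its name, has taken for a name from the list of things; names that differ only in an ending like _2 or _b are one class to them, and where a whole thing is asked for, a point or a joint stands for the part that bears it (a point fixed in the world has none). Each returns a list of dicts, best first, with "confidence" (0 to 1); they miss things now and then, are a little off and sometimes report something else, mostly with a low value. They report only what shows in the picture. A call takes as long as a camera call. They do not tell look-alikes from the thing itself.
- search_frame(camera, target): "centre" ([column, row] in pixels, amid what is visible of it).
- outline_of(camera, target): "region" (384x512 bool, what is visible of it) and "centre" ([column, row] in pixels, amid what is visible of it).
- mark_of(camera, target): "centre" ([column, row] in pixels: a listed point, or the origin of a listed thing).
The state is a dict: "t": time; "qpos": joint angles; "qd": joint speeds; "joint_torque": joint torques, N m; "ee_pos": TCP position; "ee_rot": TCP orientation; "contact_force": force on the tool from outside, world axes, zero at the start; "torque": the same for the moment, N m; "width": opening from 0.0 (shut) to 1.0 (fully open); "grasp_force": force on a finger pad.
Only numpy, scipy, OpenCV 4.12 (cv2) and the standard library are available. Lean on these libraries where they do the work, as an engineer would, in place of code of your own. Each camera call takes 0.05 s, during which the arm holds its last target. There are 200 camera calls.

## Working session

There is one attempt and no reset: what is moved stays moved. The work goes in short steps, Python scripts to look and compute and a shell command to move; the robot and the scene stay as the last step left them, time stands still between calls to the robot, and variables do not carry over. Pictures are saved under pics/ and viewed, at most 10 in all, crops included, and the job is handed in when it is done.

```bash
ls; mkdir -p pics
cat > h.py <<'E'
import numpy as np, cv2
from plant import *
def world(cam,px,depth,m=None,r=2):
    m=m or camera_model(cam)
    K=np.array([[m['fx'],0,m['cx']],[0,m['fy'],m['cy']],[0,0,1.]])
    u,v=px
    n=cv2.undistortPoints(np.array([[[u,v]]],float),K,np.array(m['D'],float))[0,0]
    w=depth[max(0,int(v)-r):int(v)+r+1,max(0,int(u)-r):int(u)+r+1]; w=w[w>0]
    d=np.median(w) if w.size else np.nan
    return (np.array(m['extrinsics'])@[n[0]*d,-n[1]*d,-d,1])[:3]
def cloud(cam,mask,depth):
    m=camera_model(cam)
    K=np.array([[m['fx'],0,m['cx']],[0,m['fy'],m['cy']],[0,0,1.]])
    v,u=np.nonzero(mask&(depth>0)); d=depth[v,u]
    n=cv2.undistortPoints(np.stack([u,v],-1)[:,None].astype(float),K,np.array(m['D'],float))[:,0]
    return (np.array(m['extrinsics'])@np.stack([n[:,0]*d,-n[:,1]*d,-d,np.ones_like(d)]))[:3].T
E
python3 - <<'E'
from h import *
o=get_obs(); print(tcp_to_grasp,o['ee_pos'],o['ee_rot'],o['width'])
ims=[]
for c in ['scene','top']:
    im,d=grab_frame(c); np.savez('/tmp/'+c,im=im,d=d); ims.append(im)
    cv2.imwrite(f'pics/{c}0.png',im[:,:,::-1])
    for t in ['door_center','upper_knuckle','upper_pin','cover_center']:
        for r in mark_of(c,t)[:4]:
            print(c,t,np.round(r['centre']),round(r['confidence'],2),np.round(world(c,r['centre'],d),3))
E
```

```text
pics
0.0187 [0.28057242 0.55792376 0.2218179 ] [-3.13999423e+00  1.39153481e-04  2.67572293e+00] 1.000909726160559
scene door_center [176. 193.] 0.87 [ 0.344 -0.221  0.088]
scene door_center [238. 242.] 0.69 [ 0.614 -0.256  0.108]
scene door_center [220. 318.] 0.57 [ 0.702 -0.4    0.063]
scene upper_knuckle [182. 306.] 0.95 [ 0.648 -0.446  0.099]
scene upper_knuckle [143. 170.] 0.73 [ 0.07  -0.159  0.006]
scene upper_knuckle [275. 212.] 0.7 [ 0.636 -0.155  0.148]
scene upper_pin [320. 150.] 0.9 [0.56  0.134 0.152]
scene cover_center [212. 214.] 0.9 [ 0.506 -0.235  0.115]
top door_center [320. 154.] 0.96 [ 0.605 -0.238  0.075]
top door_center [381. 123.] 0.68 [ 0.686 -0.402  0.107]
top door_center [316. 249.] 0.68 [ 0.351 -0.214  0.164]
top upper_knuckle [400. 139.] 0.83 [ 0.668 -0.483  0.004]
top upper_knuckle [287. 142.] 0.73 [ 0.657 -0.152  0.002]
top upper_knuckle [326. 288.] 0.66 [ 0.239 -0.261  0.004]
top upper_pin [180. 167.] 0.71 [0.555 0.128 0.154]
top cover_center [314. 193.] 0.89 [ 0.495 -0.217  0.113]
```

View pics/scene0.png

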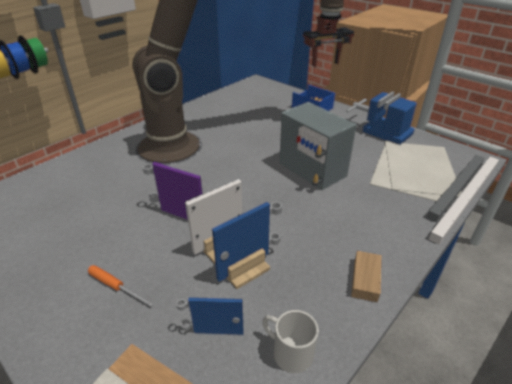

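View pics/top0.png

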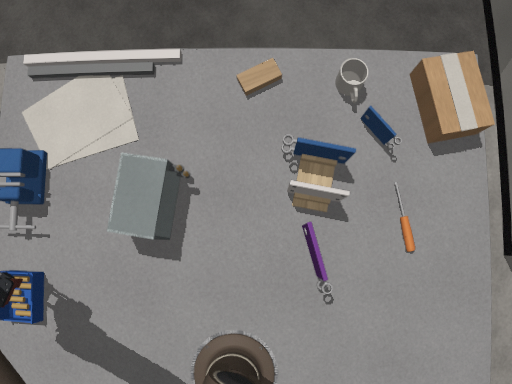

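Candidates for the door: the tall blue panel in the rack, scene (238,242) / top (325,150); the small blue panel, scene (220,318) / top (379,125); and the purple panel, scene (176,193) / top (316,252). The tall blue one fits: it is not purple, it is the larger of the two blues, and it stands in the rack beside the white cover. The pins are at top (180,168) in front of the grey box.

Run:
```python
from h import *
f=np.load('/tmp/top.npz'); im,d=f['im'],f['d']
g=np.load('/tmp/scene.npz')
a=cv2.resize(im[125:215,270:370],None,fx=4,fy=4,interpolation=2); b=cv2.resize(im[125:215,100:200],None,fx=4,fy=4,interpolation=2)
c=cv2.resize(g['im'][100:290,180:380],(400,360)); c=np.pad(c,((0,0),(0,0),(0,0)))
cv2.imwrite('pics/crop1.png',np.vstack([np.hstack([a,b])[:, :, ::-1]]))
full=np.ones((384,512),bool); P=cloud('top',full,d); S=cloud('scene',full,g['d'])
def rect(n,Q):
    r=cv2.minAreaRect((Q[:,:2]*1000).astype(np.float32)); print(n,len(Q),np.round(r[0],1),np.round(r[1],1),round(r[2],1),'z',np.round(np.percentile(Q[:,2],[5,50,95]),4))
for n,Q in (('top',P),('scene',S)):
    x,y,z=Q.T
    rect(n+' door',Q[(x>.565)&(x<.7)&(y>-.34)&(y<-.10)&(z>.168)&(z<.19)])
    rect(n+' kn',Q[(x>.565)&(x<.7)&(y>-.17)&(y<-.10)&(z>.145)&(z<.168)])
    rect(n+' cover',Q[(x>.44)&(x<.54)&(y>-.34)&(y<-.10)&(z>.168)&(z<.19)])
    rect(n+' pin',Q[(x>.5)&(x<.62)&(y>.08)&(y<.145)&(z>.145)&(z<.18)])
    rect(n+' boxtop',Q[(x>.3)&(x<.7)&(y>.1)&(y<.4)&(z>.183)&(z<.205)])
```

```text
top door 310 [ 609.8 -241.3] [150.   13.6] 78.1 z [0.1702 0.1768 0.1804]
top kn 77 [ 629.5 -150.3] [27.1 34.6] 10.6 z [0.1485 0.1571 0.1602]
top cover 320 [ 501.7 -223. ] [150.   13.5] 79.6 z [0.1721 0.1768 0.1804]
top pin 19 [555.  131.5] [ 9.  10.2] 86.0 z [0.1472 0.1595 0.1655]
top boxtop 3814 [479.4 228.1] [121.5 200.4] 81.5 z [0.1861 0.1895 0.1929]
scene door 415 [ 611.3 -239.1] [150.2  14.8] 78.9 z [0.1689 0.1765 0.1788]
scene kn 130 [ 630.4 -146.4] [26.3 38.2] 33.5 z [0.1462 0.1548 0.1597]
scene cover 359 [ 503.1 -220.2] [151.   14.9] 79.9 z [0.1692 0.1763 0.1785]
scene pin 32 [557.6 132.6] [12.9 10.4] 23.7 z [0.1464 0.1556 0.1643]
scene boxtop 1336 [482.5 229.7] [125.4 205.4] 81.9 z [0.186  0.189  0.1908]
```

View pics/crop1.png

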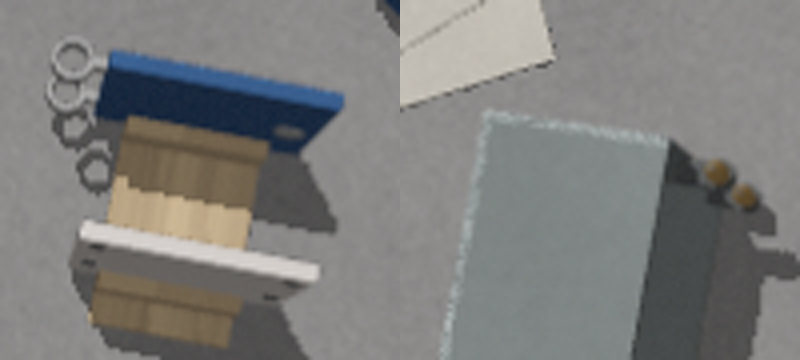

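The crop confirms the rack door: blue panel with rings at its hinge (+y) edge. Measured:
- **Door:** centre (0.6105, -0.240), top edge at 0.1765 m, yaw −11.5°.
- **Knuckle axis:** about (0.630, -0.146), consistent with the 97 mm offset.
- **Pin:** (0.556, 0.132), box yaw −8.3°.

```bash
cat >> h.py <<'E'
from scipy.spatial.transform import Rotation as Ro
def need(p,yaw):
    "remaining shift in tool mm and turn to reach TCP p at world yaw (deg)"
    o=get_obs(); R=Ro.from_euler('xyz',o['ee_rot'])
    s=R.inv().apply(np.array(p)-o['ee_pos'])*1000
    t=-np.deg2rad((yaw-np.rad2deg(o['ee_rot'][2])+180)%360-180)
    print('t',round(o['t'],2),'shift',np.round(s,1),'turn',round(t,3),'w',round(o['width'],2),'F',np.round(o['contact_force'],1), 'grip',o['grasp_force'],'q',np.round(o['qpos'],2))
E
python3 -c "
from h import *
need([.6105,-.24,.27],78.5)"
```

```text
t 0.5 shift [-653.2 -565.2  -47.4] turn 1.306 w 1.0 F [ 0.  -0.3 -0.4] grip 0.0 q [-1.17  0.41 -0.01  1.6   0.01  1.13 -0.08]
```

```bash
python3 -m handwheel '[[[1,0,0,-48,0],[1,-42,-36,-48,0.1],[1,-84,-72,-48,0.2],[1,-126,-108,-48,0.3],[1,-168,-144,-48,0.4]]]'; python3 -c "
from h import *
need([.6105,-.24,.27],78.5)"
```

```text
t: 1.12
ee_pos: [0.3667, 0.3526, 0.2709]
ee_rot: [3.141, -0.0, 2.273]
contact_force: [0.5, -0.2, 0.4]
width: 0.998
grasp_force: 0.0
t 1.12 shift [-6.100e+02 -1.964e+02  6.000e-01] turn 0.902 w 1.0 F [ 0.5 -0.2  0.4] grip 0.0 q [-0.98  0.17  0.13  1.82 -0.02  1.16 -0.13]
```

```bash
python3 -m handwheel '[[[1,-57,-18,0,0.1],[1,-114,-36,0,0.2],[1,-171,-54,0,0.3],[1,-228,-72,0,0.4],[1,-285,-90,0,0.5]]]'; python3 -c "
from h import *
need([.6105,-.24,.27],78.5)"
```

```text
t: 1.75
ee_pos: [0.4828, 0.0771, 0.2711]
ee_rot: [3.14, -0.0, 1.773]
contact_force: [0.3, 1.5, -0.5]
width: 1.0
grasp_force: 0.0
t 1.75 shift [-336.3   61.5    1. ] turn 0.403 w 1.0 F [ 0.3  1.5 -0.5] grip 0.0 q [-0.63  0.13  0.42  1.87 -0.06  1.15  0.01]
```

```bash
python3 -m handwheel '[[[1,-57,10,0,0.08],[1,-114,20,0,0.16],[1,-171,31,0,0.24],[1,-228,42,0,0.32],[1,-285,52,0,0.4]]]'; python3 -m handwheel '[[[1,-51,-10,0,0],[1,-51,-10,0,0]]]'
python3 - <<'E'
from h import *
need([.6105,-.24,.27],78.5)
im,d=grab_frame('wrist'); cv2.imwrite('pics/w1.png',im[:,:,::-1])
Q=cloud('wrist',np.ones(d.shape,bool),d); x,y,z=Q.T
Q=Q[(x>.565)&(x<.68)&(y>-.34)&(y<-.15)&(z>.168)&(z<.19)]
print(len(Q),cv2.minAreaRect((Q[:,:2]*1000).astype(np.float32)),np.median(Q[:,2]))
E
```

```text
t: 2.38
ee_pos: [0.592, -0.1909, 0.2708]
ee_rot: [3.141, -0.0, 1.374]
contact_force: [1.1, 0.5, -0.1]
width: 1.004
grasp_force: 0.0
t: 2.62
ee_pos: [0.5691, -0.2432, 0.2708]
ee_rot: [-3.141, 0.003, 1.368]
contact_force: [0.3, 0.2, -0.4]
width: 1.0
grasp_force: 0.0
t 2.62 shift [11.4 39.9  0.8] turn -0.002 w 1.0 F [ 0.3  0.2 -0.4] grip 0.0 q [-0.13  0.41  0.64  1.58 -0.25  1.24  0.35]
2076 ((611.5911254882812, -234.7488555908203), (149.05642700195312, 12.374835968017578), 79.61866760253906) 0.17703296773774135
```

View pics/w1.png

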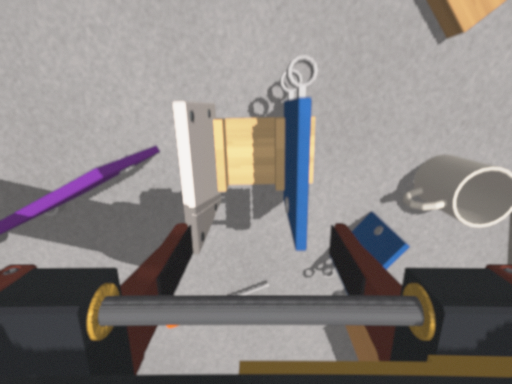

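The view shows the door at (298,170) with its rings at (302,70), between the fingers' planes but off to the side. The last shift went the wrong way along y. From here the door centre is (0.611, -0.237), yaw 79°.

```bash
python3 -c "
from h import *
need([.611,-.236,.138],79.0)"
```

```text
t 2.67 shift [ 12.   39.  132.7] turn -0.007 w 1.0 F [0.  0.1 0.2] grip 0.0 q [-0.13  0.41  0.64  1.58 -0.25  1.24  0.35]
```

```bash
python3 -m handwheel '[[[1,12,39,0,-0.007],[1,12,39,45,-0.007],[1,12,39,90,-0.007],[1,12,39,133,-0.007],[1,12,39,133,-0.007]]]' && python3 -m handwheel '[[[0,0,0,0,0],[0,0,0,0,0],[0,0,0,0,0],[0,0,0,0,0]]]'; python3 -c "
from h import *
need([.611,-.236,.138],79.0)"
```

```text
t: 3.3
ee_pos: [0.6108, -0.2305, 0.1346]
ee_rot: [-3.135, -0.001, 1.385]
contact_force: [0.1, -0.1, 0.6]
width: 0.998
grasp_force: 0.0
t: 3.8
ee_pos: [0.6124, -0.2335, 0.1384]
ee_rot: [3.14, -0.0, 1.383]
contact_force: [0.3, -0.9, -0.4]
width: 0.587
grasp_force: 0.0
t 3.8 shift [-2.7 -0.9  0.4] turn 0.004 w 0.59 F [ 0.3 -0.9 -0.4] grip 0.0 q [-0.09  0.59  0.57  1.64 -0.36  1.02  0.4 ]
```

```bash
python3 -m handwheel '[[[0,-2,0,0,0],[0,-2,0,0,0],[0,-2,0,0,0],[0,-2,0,0,0],[0,-2,0,0,0]]]'; python3 -m handwheel '[[[0,0,0,0,0],[0,0,0,0,0],[0,0,0,0,0],[0,0,0,0,0]]]'
```

```text
t: 4.42
ee_pos: [0.6116, -0.2354, 0.1375]
ee_rot: [-3.141, -0.0, 1.383]
contact_force: [-0.4, 0.2, 0.3]
width: 0.132
grasp_force: 30.0
t: 4.92
ee_pos: [0.6116, -0.2353, 0.1375]
ee_rot: [-3.141, -0.0, 1.383]
contact_force: [0.3, 0.3, -0.6]
width: 0.133
grasp_force: 30.0
```

```bash
python3 -m handwheel '[[[0,0,0,-10,0],[0,0,0,-25,0],[0,0,0,-45,0],[0,0,0,-65,0],[0,0,0,-65,0]]]'
python3 - <<'E'
from h import *
o=get_obs(); print(o['ee_pos'],o['ee_rot'],o['contact_force'],o['torque'],o['width'])
im,d=grab_frame('wrist'); cv2.imwrite('pics/w2.png',im[:,:,::-1])
im,d2=grab_frame('scene'); cv2.imwrite('pics/s2.png',cv2.resize(im[120:300,180:340],None,fx=3,fy=3)[:,:,::-1])
im,d3=grab_frame('top')
for c,dd in(('wrist',d),('scene',d2),('top',d3)):
    for r in mark_of(c,'upper_knuckle')[:3]: print(c,np.round(r['centre']),round(r['confidence'],2),world(c,r['centre'],dd))
    Q=cloud(c,np.ones(dd.shape,bool),dd); x,y,z=Q.T
    k=Q[(x>.59)&(x<.68)&(y>-.165)&(y<-.09)&(z>.20)&(z<.235)]
    print(c,len(k),cv2.minAreaRect((k[:,:2]*1000).astype(np.float32)) if len(k)>3 else '',np.percentile(k[:,2],[5,50,95]) if len(k) else '')
np.savez('/tmp/k',d=d,d2=d2,d3=d3)
E
```

```text
t: 5.55
ee_pos: [0.6129, -0.2361, 0.2054]
ee_rot: [3.137, 0.0, 1.383]
contact_force: [-0.2, 0.0, -5.9]
width: 0.134
grasp_force: 30.0
[ 0.61289294 -0.23606785  0.20536424] [3.13724849e+00 2.64054578e-04 1.38275076e+00] [-0.17086561  0.02351585 -5.86172682] [-0.07389502  0.02288999  0.05071746] 0.13408892561716046
wrist [258.  83.] 0.92 [ 0.6282597  -0.1286137  -0.00280417]
wrist 1937 ((629.2960815429688, -146.62680053710938), (27.45450782775879, 34.80683898925781), 12.725053787231445) [0.2112786  0.22227655 0.22360917]
scene [146. 169.] 0.87 [ 0.25924324 -0.2491988   0.14285461]
scene [273. 190.] 0.83 [ 0.69465648 -0.23687591  0.28965456]
scene [186. 304.] 0.73 [ 0.64950801 -0.43886505  0.09937536]
scene 43 ((638.4833374023438, -144.11358642578125), (24.963695526123047, 12.066082954406738), 85.30277252197266) [0.20867627 0.2153662  0.22503621]
top [397. 140.] 0.82 [ 0.64252395 -0.44775001  0.0968598 ]
top [286. 136.] 0.63 [ 0.6217157  -0.13763497  0.21131466]
top 65 ((629.787109375, -145.0983123779297), (24.363121032714844, 26.127843856811523), 49.21609115600586) [0.20889667 0.22268281 0.22639808]
```

View pics/s2.png

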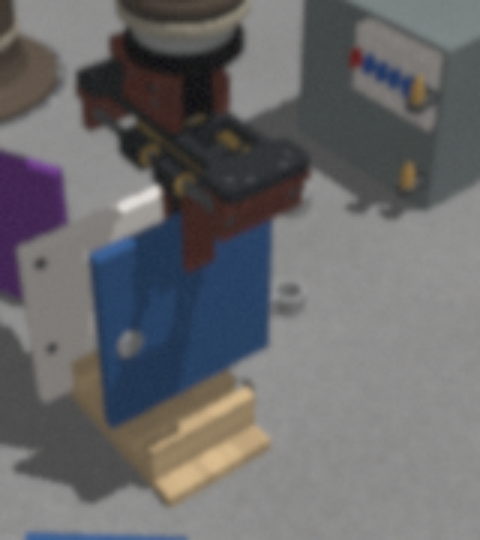

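View pics/w2.png

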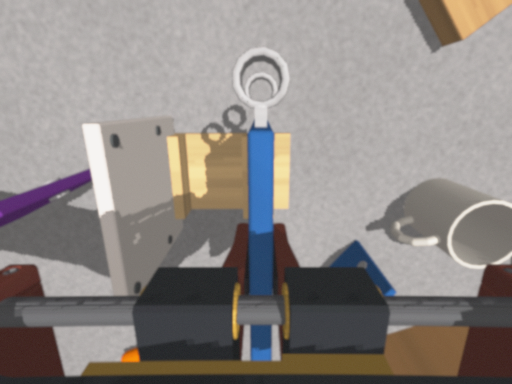

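The door is held upright and is clear of the rack; the cover is undisturbed. The wrist camera sees the upper ring at (261,77) with the lower one below it at (261,92), so I can see the pins through the rings on approach. Next: the knuckle offset in the tool frame.

Run:
```python
from h import *
from scipy.optimize import least_squares
d=np.load('/tmp/k.npz')['d']
Q=cloud('wrist',np.ones(d.shape,bool),d)
o=get_obs(); R=Ro.from_euler('xyz',o['ee_rot']); 
T=R.inv().apply(Q-o['ee_pos'])*1000
x,y,z=T.T
zz=-(.223-o['ee_pos'][2])*1000
k=T[(x>82)&(x<125)&(abs(y)<25)&(abs(z-zz)<5)]
print(len(k),np.percentile(k,[1,50,99],axis=0))
q=k[k[:,0]>88]
# mean radius of annulus = 12
s=least_squares(lambda p:np.hypot(q[:,0]-p[0],q[:,1]-p[1])-12,[97,0],loss='soft_l1').x; print('knuckle tool',s,zz)
E=np.array([s[0],s[1]])
# target: knuckle over pin at tool yaw 81.7
pin=np.array([.556,.132]); yw=np.deg2rad(81.7); tx=np.array([np.cos(yw),np.sin(yw)]); ty=np.array([np.sin(yw),-np.cos(yw)])
g=pin-(tx*E[0]+ty*E[1])/1000; print('TCP goal',g)
need([*g,.2054],81.7)
```

```text
1368 [[ 82.07530929 -13.49909856 -22.1211835 ]
 [ 95.81312073  -0.42134727 -20.43390672]
 [106.30858759  12.69746658 -16.96143035]]
knuckle tool [92.91687551 -0.33333948] -21.22834917077873
TCP goal [0.54291672 0.04000824]
t 5.85 shift [ 257.5 -118.6   -3.4] turn -0.043 w 0.14 F [-0.4 -0.8 -4.9] grip 29.996669590473175 q [-0.11  0.53  0.6   1.57 -0.32  1.14  0.37]
```

```bash
python3 -m handwheel '[[[0,15,-7,0,0],[0,45,-21,0,0],[0,80,-37,0,0],[0,115,-53,0,0],[0,145,-67,0,-0.02]]]';python3 -m handwheel '[[[0,30,-14,0,0],[0,60,-28,0,0],[0,85,-39,0,-0.02],[0,95,-43,0,-0.023],[0,95,-43,0,-0.023]]]'
python3 - <<'E'
from h import *
need([.5429,.040,.2054],81.7)
E
```

```text
t: 6.48
ee_pos: [0.5722, -0.0775, 0.2024]
ee_rot: [-3.141, -0.001, 1.405]
contact_force: [0.4, -0.2, -5.0]
width: 0.132
grasp_force: 30.0
t: 7.1
ee_pos: [0.5463, 0.0211, 0.2027]
ee_rot: [3.142, -0.0, 1.427]
contact_force: [0.0, -0.3, -5.5]
width: 0.139
grasp_force: 30.0
t 7.1 shift [18.2 -6.1 -2.7] turn 0.001 w 0.14 F [ 0.  -0.3 -5.5] grip 29.99765396118164 q [-0.58  0.32  0.57  1.84 -0.2   1.03 -0.07]
```

```bash
python3 -m handwheel '[[[0,10,-3,0,0],[0,18,-6,0,0],[0,18,-6,0,0],[0,18,-6,0,0]]]'
python3 - <<'E'
from h import *
need([.5429,.040,.2054],81.7)
o=get_obs(); R=Ro.from_euler('xyz',o['ee_rot']); m=camera_model('wrist')
im,d=grab_frame('wrist'); cv2.imwrite('pics/w3.png',cv2.resize(im[20:150,190:330],None,fx=4,fy=4,interpolation=2)[:,:,::-1])
np.savez('/tmp/w3',im=im,d=d)
T=R.inv().apply(cloud('wrist',np.ones(d.shape,bool),d)-o['ee_pos'])*1000
x,y,z=T.T; zw=o['ee_pos'][2]*1000-z
k=T[(x>82)&(x<125)&(abs(y)<25)&(zw>212)&(zw<232)]; print(len(k),np.percentile(k,[1,50,99],axis=0).round(1))
k=T[(x>75)&(x<125)&(abs(y)<25)&(zw>145)&(zw<175)]; print('pin',len(k),np.percentile(k,[1,50,99],axis=0).round(1) if len(k) else '')
E
```

```text
t: 7.6
ee_pos: [0.5432, 0.0388, 0.2026]
ee_rot: [3.142, 0.0, 1.426]
contact_force: [0.1, -0.1, -5.1]
width: 0.137
grasp_force: 30.0
t 7.6 shift [ 1.2 -0.5 -2.8] turn -0.0 w 0.14 F [ 0.1 -0.1 -5.1] grip 29.997564554214478 q [-0.61  0.32  0.57  1.85 -0.2   1.03 -0.11]
1472 [[ 82.4 -13.4 -22.1]
 [ 96.7  -0.3 -20.4]
 [106.2  12.8 -10.3]]
pin 403 [[ 91.1  -8.7  29.4]
 [ 98.5  -0.4  43. ]
 [121.8   9.4  57. ]]
```

View pics/w3.png

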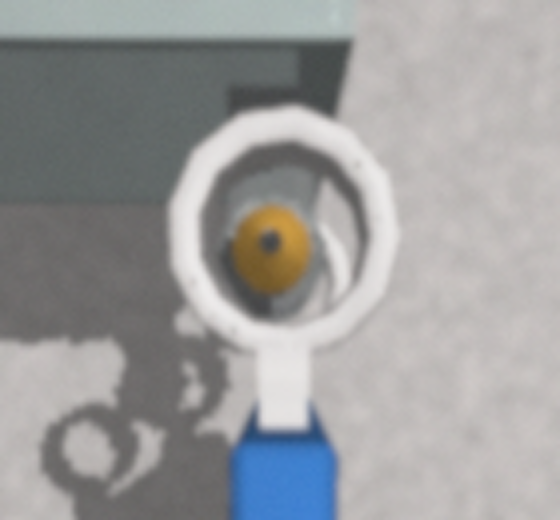

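The pin shows inside the ring: tip mark at full-frame (257.5,80.2), ring centre at (261.2,77.2). I'll intersect both rays with their known heights to get the offset.

Run:
```python
from h import *
o=get_obs(); R=Ro.from_euler('xyz',o['ee_rot']); m=camera_model('wrist'); d=np.load('/tmp/w3.npz')['d']
K=np.array([[m['fx'],0,m['cx']],[0,m['fy'],m['cy']],[0,0,1.]]);X=np.array(m['extrinsics'])
def ray(px,z):
    n=cv2.undistortPoints(np.array([[px]],float),K,np.array(m['D'],float))[0,0]
    v=X[:3,:3]@[n[0],-n[1],-1]; w=X[:3,3]+v*(z-X[2,3])/v[2]
    return R.inv().apply(w-o['ee_pos'])*1000,w
for n,px,z in(('tip',(257.5,80.2),.168),('disc',(258,82.5),.160),('ring',(261.2,77.2),o['ee_pos'][2]+.0211)):
    print(n,*[a.round(4) for a in ray(px,z)])
print(X[:3,3], world('wrist',(257.5,80.5),d,r=1))
```

```text
tip [97.2402 -2.1162 34.6297] [0.5553 0.1352 0.168 ]
disc [96.4411 -1.8536 42.63  ] [0.5554 0.1343 0.16  ]
ring [ 93.988    0.1336 -21.1247] [0.557  0.1316 0.2238]
[0.55471969 0.1190544  0.36494649] [0.55532217 0.13720107 0.1406079 ]
```

```bash
python3 -m handwheel '[[[0,3,-2,0,0],[0,3,-2,12,0],[0,3,-2,24,0],[0,3,-2,30,0],[0,3,-2,30,0]]]'
python3 - <<'E'
from h import *
o=get_obs(); print(o['ee_pos'],o['contact_force'])
im,d=grab_frame('wrist'); cv2.imwrite('pics/w4.png',cv2.resize(im[20:150,190:330],None,fx=4,fy=4,interpolation=2)[:,:,::-1])
E
```

```text
t: 8.28
ee_pos: [0.5412, 0.0422, 0.1719]
ee_rot: [-3.14, 0.001, 1.426]
contact_force: [0.0, -0.0, -4.6]
width: 0.134
grasp_force: 30.0
[0.54122654 0.04221109 0.17185998] [ 4.52415562e-03 -1.13333711e-02 -4.55420758e+00]
```

View pics/w4.png

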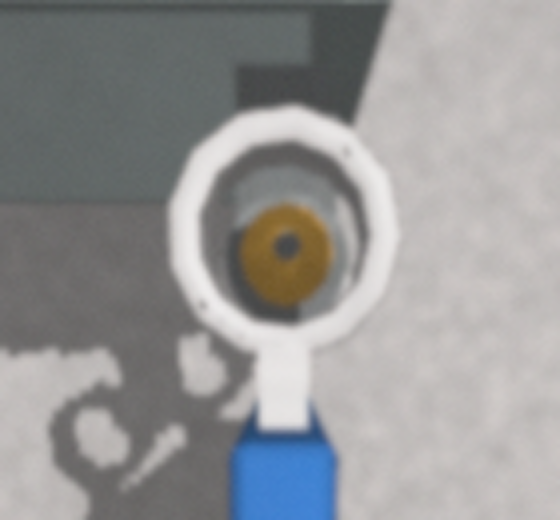

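The mark at crop (287,246), i.e. full-frame (261.8,81.5), is now centred sideways. I'll check the fore-aft offset.

Run:
```python
from h import *
o=get_obs(); R=Ro.from_euler('xyz',o['ee_rot']); m=camera_model('wrist')
K=np.array([[m['fx'],0,m['cx']],[0,m['fy'],m['cy']],[0,0,1.]]);X=np.array(m['extrinsics'])
for n,px,z in(('tip',(261.7,81.5),.168),('ring',(261.2,77.2),o['ee_pos'][2]+.0211)):
    n2=cv2.undistortPoints(np.array([[px]],float),K,np.array(m['D'],float))[0,0]
    v=X[:3,:3]@[n2[0],-n2[1],-1]; w=X[:3,3]+v*(z-X[2,3])/v[2]
    print(n,R.inv().apply(w-o['ee_pos'])*1000,w)
```

```text
tip [94.09397936  0.50453256  4.32199667] [0.55569294 0.1352675  0.168     ]
ring [ 93.97991377   0.14740414 -21.13913397] [0.55533498 0.13521524 0.19346132]
```

Aligned within 0.5 mm. Lowering gently.

```bash
python3 -m handwheel '[[[0,0,0,6,0],[0,0,0,12,0],[0,0,0,18,0],[0,0,0,22,0],[0,0,0,22,0]]]'; python3 -m handwheel '[[[0,0,0,3,0],[0,0,0,6,0],[0,0,0,9,0],[0,0,0,11,0],[0,0,0,11,0]]]'
```

```text
t: 8.95
ee_pos: [0.5414, 0.0424, 0.1502]
ee_rot: [-3.141, 0.0, 1.426]
contact_force: [0.9, -0.1, -4.9]
width: 0.135
grasp_force: 30.0
t: 9.57
ee_pos: [0.5415, 0.0424, 0.1395]
ee_rot: [-3.141, 0.0, 1.426]
contact_force: [0.6, 0.1, -4.8]
width: 0.133
grasp_force: 30.0
```

Still carrying the full weight; creep down until it rests.

```bash
python3 -m handwheel '[[[0,0,0,1,0],[0,0,0,2,0],[0,0,0,2,0]]]'; python3 -m handwheel '[[[0,0,0,1,0],[0,0,0,1,0]]]'
```

```text
t: 9.95
ee_pos: [0.5416, 0.0424, 0.1376]
ee_rot: [3.142, -0.0, 1.426]
contact_force: [0.8, 0.8, -6.2]
width: 0.136
grasp_force: 30.0
t: 10.2
ee_pos: [0.5418, 0.0423, 0.137]
ee_rot: [3.141, -0.0, 1.426]
contact_force: [-1.6, -0.7, 1.0]
width: 0.132
grasp_force: 30.0
```

```bash
python3 -m handwheel '[[[0,0,0,0.5,0],[0,0,0,0.5,0],[0,0,0,0.5,0]]]'
```

```text
t: 10.58
ee_pos: [0.5418, 0.0421, 0.1364]
ee_rot: [3.141, 0.0, 1.426]
contact_force: [-1.9, -2.6, 1.7]
width: 0.135
grasp_force: 30.0
```

The load has transferred at the expected height (about 0.137). Release and back off straight up.

```bash
python3 -m handwheel '[[[0.5,0,0,0,0],[0.5,0,0,0,0],[0.5,0,0,0,0],[0.5,0,0,0,0],[0.5,0,0,0,0]]]'; python3 -m handwheel '[[[0.5,0,0,-15,0],[0.5,0,0,-40,0],[0.5,0,0,-80,0],[0.5,0,0,-120,0],[0.5,0,0,-120,0]]]'
python3 - <<'E'
from h import *
im,d=grab_frame('wrist'); a=cv2.resize(im,(400,300))
im2,d2=grab_frame('scene'); b=cv2.resize(im2[110:260,220:420],(400,300))
cv2.imwrite('pics/f.png',np.hstack([a,b])[:,:,::-1])
for n,c,dd in(('w','wrist',d),('s','scene',d2)):
    Q=cloud(c,np.ones(dd.shape,bool),dd);x,y,z=Q.T
    k=Q[(x>.48)&(x<.6)&(y>-.06)&(y<.11)&(z>.15)&(z<.2)]
    r=cv2.minAreaRect((k[:,:2]*1000).astype(np.float32)); print(n,len(k),r,np.percentile(k[:,2],[50,95,99]))
    k=Q[(x>.535)&(x<.575)&(y>.122)&(y<.149)&(z>.12)&(z<.2)]; print(np.percentile(k[:,2],[50,80,95]))
E
```

```text
t: 11.2
ee_pos: [0.5417, 0.0424, 0.1362]
ee_rot: [3.141, -0.0, 1.426]
contact_force: [0.5, -0.0, 0.3]
width: 0.501
grasp_force: 0.0
t: 11.82
ee_pos: [0.5435, 0.0422, 0.2601]
ee_rot: [3.136, -0.003, 1.425]
contact_force: [-0.5, 0.2, 0.9]
width: 0.504
grasp_force: 0.0
w 1861 ((538.2738647460938, 36.019081115722656), (149.96351623535156, 11.63262939453125), 81.87945556640625) [0.16877747 0.17242258 0.17313507]
[0.15422773 0.15584457 0.15995826]
s 401 ((542.0607299804688, 35.020076751708984), (150.9919891357422, 14.822148323059082), 81.25624084472656) [0.16629764 0.17541713 0.17709952]
[0.1540304  0.15927554 0.16401933]
```

View pics/f.png

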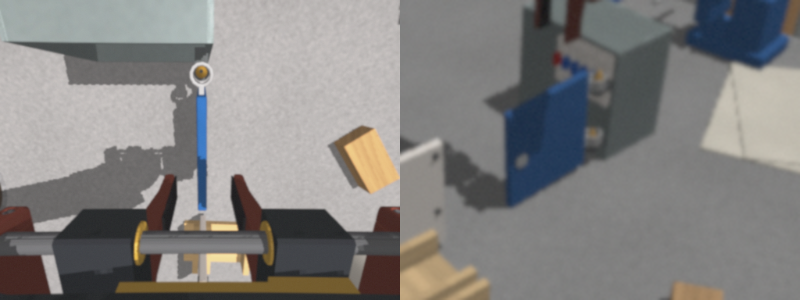

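The door hangs upright with the upper pin through its ring (wrist panel (201,73)). Its top edge is at about 0.175 m, as it should be when home. The robot is clear and the cover is still standing.

```bash
python3 -m handwheel '[[[0.5,0,0,0,0],[0.5,0,0,0,0],[0.5,0,0,0,0]]]'; python3 -c "
from plant import *
print(hand_in())"
```

```text
t: 12.3
ee_pos: [0.5414, 0.0423, 0.2556]
ee_rot: [-3.141, 0.001, 1.426]
contact_force: [-0.4, 1.3, 0.2]
width: 0.502
grasp_force: 0.0
the job is handed in; nothing more can be done
None
```

The blue door is hung on the enclosure's pins, lowered until the collars took its weight before release; the white cover was left standing in the rack, and the job was handed in at about 12 s (no verdict was returned).

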